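Snap a sample tube into the incubator's spring clips

TASK

Lift the incubator's lid by its blue bar until its spring hinges hold it wide open on their own. Then take the orange-capped amber tube from its grey cradle, lay it along the empty pair of steel spring clips inside, either way round and centred on them, and press it down until both clips have snapped round it and it lies fully home and level. Leave the lid standing open and do not disturb the other things on the bench.

Things in the scene. Friction and masses are not known exactly. Their poses are not given: they have to be found in the camera images.
- lid (a joint): Lid opening angle: 0 shut, 1.75 rad at its stop, just past upright. The lid is a clear panel, 240 x 260 x 8 mm, 0.9 kg, white frame. Spring hinges carry part of its weight: let go below 0.95 rad it falls shut; let go beyond 1.15 rad it swings open to the stop within 2 s and stays. Raising it takes about 2 N at the bar.
- lid_handle (a point): Middle of the blue round bar on the lid: 12 mm thick, 100 mm long between two posts, its centre 37 mm off the lid's upper face. It goes round the hinge line at a radius of 220 mm (215 mm along the lid, 45 mm out of it). y axis along the bar, z out of the lid, x towards the hinge; it turns with the lid.
- lid_hinge (a point): Middle of the lid's hinge line, on the rim of the incubator's far wall, 85 mm above the bench; fixed. y along the hinge line, x level and outward past the hinge, z up. The incubator is a fixed white open tray, 240 (x) x 260 (y) x 85 mm high, walls 6 mm, its middle 120 mm from this point towards -x.
- empty_seat (a point): Where tube_mid must end: midway between the two clips of the EMPTY pair, on the axis of the seated tube, 45 mm above the bench, 39 mm above the tray floor. y axis along the seated tube (parallel to the hinge), x across it, z up; fixed. A tube laid on the clips' mouths rests with its axis about 22 mm above this point.
- clips_empty: The empty clip pair, fixed: white base 50 x 130 mm, origin under the seat on the tray floor, axes as the seat. C-shaped steel clips, mouths up, at y = +42 and -42 mm, each 14 mm wide. Sprung lips 27 mm apart, 11 mm above the seat axis; flares above them end 51 mm apart, 21 mm above it. Snapping in takes about 6 N per clip, 12 N if pressed midway between; each springs shut round the tube.
- full_seat (a point): The same point of the OTHER clip pair, which already holds a green-capped amber tube (fixed, same size, parallel). The pairs lie 85 mm apart, one nearer the hinge, one nearer the bar; which is which varies. Each pair's centre is 74 mm or more from the walls beside it.
- tube_mid (a point): On the axis of the loose amber tube with the orange cap, at the middle of its white label; starts level, 45 mm above the bench. y axis along the tube towards the cap. The tube is 34 mm in diameter, 175 mm long (y = -85 to +90 mm); the cap, 39 mm in diameter, covers y = 65 to 90 mm. About 0.14 kg.
- tube: The same tube as a body; origin and axes as tube_mid.
- cradle: Fixed grey cradle the tube starts in; origin on the bench under its middle (under tube_mid), y axis along the tube. Base 70 x 150 x 6 mm; two open V saddles, 14 mm wide, at y = +50 and -50 mm, tops 5 mm below the tube's axis. The tube lifts straight out; between the saddles both its sides are free.
- rack: Fixed blue rack of small capped vials, 70 x 170 mm, 74 mm high, on the other side of the incubator; origin on the bench under its middle.
- reagent: Small amber reagent bottle, 48 mm in diameter, 100 mm high, standing loose; origin under its middle.
- beaker: Glass beaker, 66 mm in diameter, 80 mm high, loose; origin under its middle.
- dishes: Low stack of clear culture dishes, 92 mm in diameter, 30 mm high, loose; origin under its middle.
- slidebox: Yellow slide box, 75 x 90 x 35 mm, loose; origin under its middle.
- jar: White jar with black cap, 56 mm in diameter, 60 mm high, loose; origin under its middle.
- timer: White lab timer, 50 x 70 x 30 mm, loose; origin under its middle.
Things that resemble listed ones, but are neither listed nor needed, are in the scene too. What is shaped like the tube but yellow is not meant.

How it is judged:
On the way, in this order (a step that is already met when the one before it is completed fails the run):
1. the lid stands open on its springs (beyond 1.5 rad), let go by the gripper (50 mm clear of its bar), with the tube still in its cradle (value of joint lid above 1.5 rad and distance between the grasp point and lid_handle above 0.05 m and distance of tube_mid from where it was at the start of the episode below 0.03 m), for 0.2 s.
2. the tube is held or laid over the empty clips, not yet in them, lid open (value of joint lid above 1.5 rad and horizontal distance between tube_mid and empty_seat below 0.03 m and z of tube_mid in the frame of empty_seat above 0.01 m), for 0.1 s.
3. the tube is snapped home in both clips, lid open (value of joint lid above 1.5 rad and z of tube_mid in the frame of empty_seat between -0.004 and 0.004 m and x of tube_mid in the frame of empty_seat between -0.004 and 0.004 m and y of tube_mid in the frame of empty_seat between -0.014 and 0.014 m and angle between the y axis of tube_mid and the y axis of empty_seat, either way round below 0.06 rad), for 0.2 s.
At the end, for the whole second after the job is handed in: Lid at rest beyond 1.5 rad; orange-capped tube released and at rest on the base of the empty clip pair, within 4 mm of the seat in height and across, 14 mm along, 0.06 rad of the clips' line; no loose bystander moved 30 mm (all of step 3 and linear speed of tube below 0.02 m/s and velocity of joint lid between -0.05 and 0.05 rad/s and contact force between tube and clips_empty above 0.05 N); the robot touches nothing.
It fails at once if a loose bystander is pushed more than 30 mm from its place (distance of any of reagent, beaker, dishes, slidebox, jar, timer from where it was at the start of the episode above 0.03 m).
It also fails if it takes over 58 s, if anything falls off the work surface, if the arm or the gripper's body presses on something with over 40 N, if the wrist force passes 120 N, or if a joint passes its speed limit or range.

ROBOT

A 7-joint arm with a two-finger parallel gripper is mounted at the origin on the work surface. World frame = base frame: x ahead of the robot, y to its left, z up, the work surface at z = 0. Lengths are in m, angles in rad, forces in N, time in s.
With the tool pointing down it reaches from about 0.4 to 0.875 m from the base axis. Payload 6.5 kg.
Tool frame: the origin (TCP) lies between the finger pads; the fingertips stand env.tcp_to_tips ahead of it and the grasp point (between the pads) lies 5 mm behind it (env.tcp_to_tips is the distance from the TCP to the fingertips, in m); z points along the fingers, y is the direction in which the jaws open and shut (so a half turn about z gives the same grasp; the last joint's range is limited). The gripper opens to 85 mm and grips with 20 to 120 N. Pads are 22 mm wide; open, the fingers measure 114 mm over their backs; the gripper's body (76 mm by 85 mm) begins 54 mm behind the grasp point. The pads swing forward as they close: fully open they stand 13 mm farther back than shut.
Start: joints at [1.196, 0.536, -0.004, 1.538, 0.003, 1.067, -0.071], TCP at [0.198, -0.619, 0.245] pointing down, gripper open.
Joint ranges: [-2.7, 2.7], [-0.37, 2.16], [-1.27, 1.26], [0.24, 2.4], [-1.31, 4.45], [0.19, 1.91], [-2.76, 2.76]. Speed limits (rad/s): [2.39, 2.39, 3.14, 3.14, 3.14, 3.14, 3.14].

INTERFACE

Orientations are given as a rotation vector (axis times angle).
In Python, from bench import env, grab_frame, calibration, job gives the robot as it stands.
- The arm moves only by the tool send_rows, never from a script. Its arguments are lists of equal length, an entry for each row: "xyz": the shift along the tool's x, y, z in cm, a list of three; "angular": the turn, a rotation vector about the tool's x, y, z in degrees, a list of three; "fingers": the finger opening in cm, from 0 to 8.54. A call has 1 to 8 rows; each row shifts and turns the commanded pose from where the row before left it, along the tool's axes as they then stand; what a row does not reach is not made up. A row lasts 1/12 s, in which the tool goes at most 41.7 mm and 7.16 degrees, less where a joint would pass 70% of its speed; a pose out of reach is approached as far as the arm can. A call with a gripper value outside its range is refused whole. The fingers move at their own pace and stop on an object; "newtons" is the grip in N (left out, the last holds). Time passes only in rows, so rows that do not move let the fingers close. It gives the time, the measured TCP pose, the force and the opening at its end, in the units of the state.
- env.state(): the state, without advancing time (a new reading comes with each control period).
- grab_frame(name): name is "side" or "top" or "wrist"; returns the picture (384x512x3 uint8, red, green, blue); there is no depth.
- calibration(name): a dict with "mtx" (3x3 intrinsics, pixels), "cam_to_world" (4x4, takes a point from camera to world coordinates). Camera axes: x right, y down, z forward; pixel columns grow to the right and rows downward; lengths in m; the calibration is good to about 2 mm. A picture is of the moment at which its call begins: read the wrist's pose just before it. calibration takes no time and is no camera call; for the wrist camera it gives the pose at the moment of the call.
- job.finish_job(): hands the job in, once; it reports no verdict.
The state is a dict: "clock": time; "joint_pos": joint angles; "qd": joint speeds; "effort": joint torques, N m; "eef_pos": TCP position; "tcp_rot": TCP orientation; "force": force on the tool from outside, world axes, zero at the start; "wrist_torque": the same for the moment, N m; "finger_gap": finger opening in m.
Only numpy, scipy, OpenCV 4.12 (cv2) and the standard library are available. Lean on these libraries where they do the work, as an engineer would, in place of code of your own. Each camera call takes 0.05 s, during which the arm holds its last target.

## Working session

There is one attempt and no reset: what is moved stays moved. The work goes in short steps, Python scripts to look and compute and a tool call to move; the robot and the scene stay as the last step left them, time stands still between calls to the robot, and variables do not carry over. Pictures are saved under pics/ and viewed, and the job is handed in when it is done.

Besides the shell and the picture viewer there is one more tool, called after "Emit:" by a JSON object that holds its "api" and its "payload". send_rows: Moves the arm, as the interface text tells. Its arguments: {"type":"object","properties":{"xyz":{"type":"array"},"angular":{"type":"array"},"fingers":{"type":"array"},"newtons":{"type":"number"}},"required":["xyz","angular","fingers"]}

```bash
ls; mkdir -p pics; python3 - <<'E'
from bench import env, grab_frame, calibration, job
import cv2
print(env.state()); print(env.tcp_to_tips)
for n in("side","top","wrist"):
    c=calibration(n); print(n,c["mtx"].tolist(),c["cam_to_world"].round(4).tolist())
    cv2.imwrite(f"pics/{n}0.png",cv2.cvtColor(grab_frame(n),cv2.COLOR_RGB2BGR))
E
```

```text
pics
{'clock': 0.0, 'joint_pos': array([ 1.19579812,  0.53714586, -0.00442039,  1.53888324,  0.00261076,
        1.06732719, -0.07121909]), 'qd': array([ 0.00048134,  0.00059163,  0.00017501, -0.00027466, -0.00161982,
       -0.00055592, -0.00037817]), 'effort': array([-5.59878827e-04, -5.83411360e+01,  1.04838777e+00, -2.59104967e+01,
        1.23651495e-02,  9.46168089e-03, -2.16481817e-05]), 'eef_pos': array([ 0.1973252 , -0.61867314,  0.24442248]), 'tcp_rot': array([-3.10252239e+00, -4.82937210e-01,  6.52254075e-04]), 'force': array([-0.87842493, -0.06394025, -0.5150792 ]), 'wrist_torque': array([-0.02305792,  0.01424994,  0.00330989]), 'finger_gap': 0.08537045262039664}
0.014
side [[462.7246651795835, 0.0, 259.4150196074494], [0.0, 462.7246651795835, 198.55740207563522], [0.0, 0.0, 1.0]] [[-0.8023, -0.3488, 0.4844, -0.1602], [-0.5967, 0.445, -0.6678, 0.9612], [0.0174, -0.8248, -0.5652, 0.9348], [0.0, 0.0, 0.0, 1.0]]
top [[404.5427008201693, 0.0, 257.940489136865], [0.0, 404.5427008201693, 192.14132723075653], [0.0, 0.0, 1.0]] [[0.0735, -0.9759, 0.2054, 0.234], [-0.9973, -0.0731, 0.0098, -0.0368], [0.0054, -0.2056, -0.9786, 1.5404], [0.0, 0.0, 0.0, 1.0]]
wrist [[338.957782809128, 0.0, 253.17606317974457], [0.0, 338.957782809128, 188.11155132425745], [0.0, 0.0, 1.0]] [[0.3046, -0.9104, -0.28, 0.2682], [-0.9525, -0.2916, -0.0881, -0.5955], [-0.0014, 0.2936, -0.9559, 0.3722], [0.0, 0.0, 0.0, 1.0]]
```

View pics/top0.png

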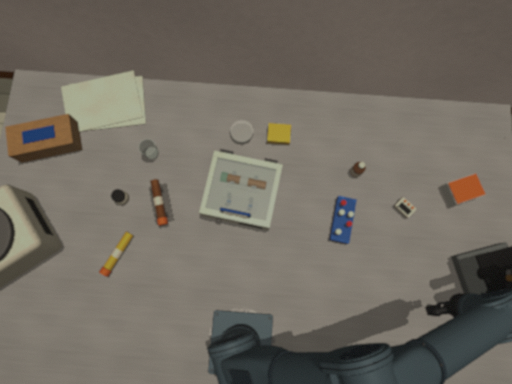

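View pics/side0.png

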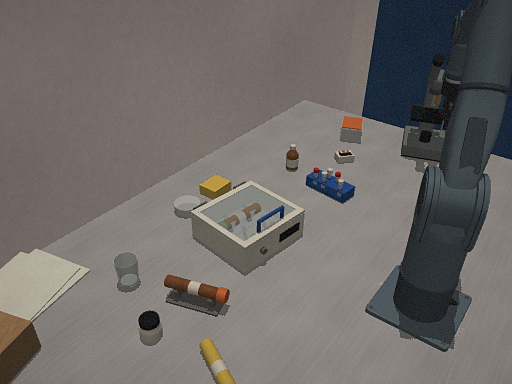

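View pics/wrist0.png

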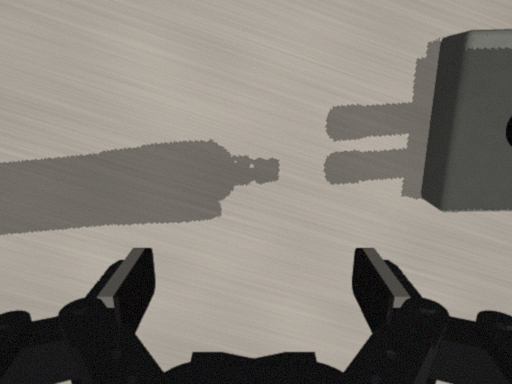

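```bash
python3 - <<'E'
import cv2
a=cv2.imread("pics/top0.png");cv2.imwrite("pics/top0z.png",cv2.resize(a[140:240,190:300],None,fx=5,fy=5,interpolation=cv2.INTER_CUBIC))
cv2.imwrite("pics/top0t.png",cv2.resize(a[130:290,90:200],None,fx=3.7,fy=3.7,interpolation=cv2.INTER_CUBIC))
a=cv2.imread("pics/side0.png");cv2.imwrite("pics/side0z.png",cv2.resize(a[170:320,150:310],None,fx=4,fy=4,interpolation=cv2.INTER_CUBIC))
E
```

```text
(no output)
```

View pics/top0z.png

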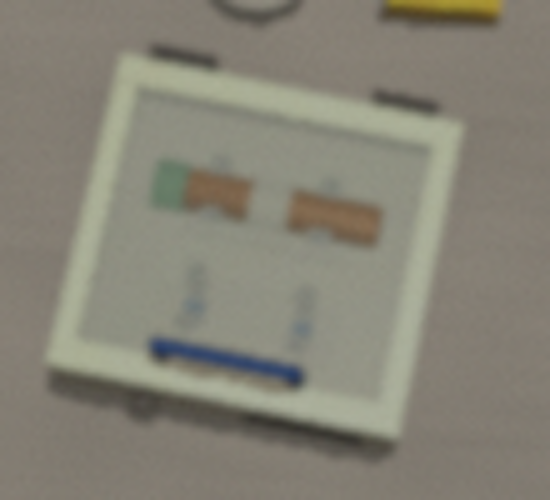

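View pics/top0t.png

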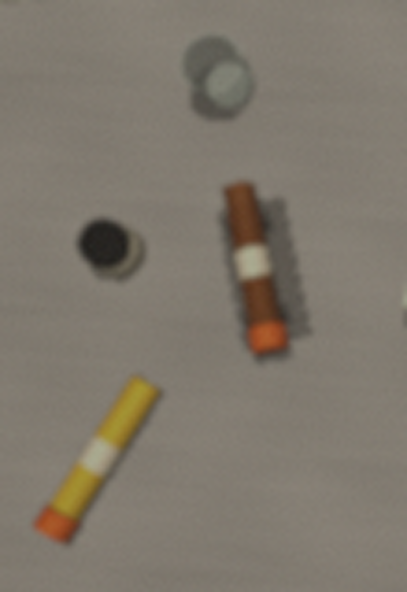

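View pics/side0z.png

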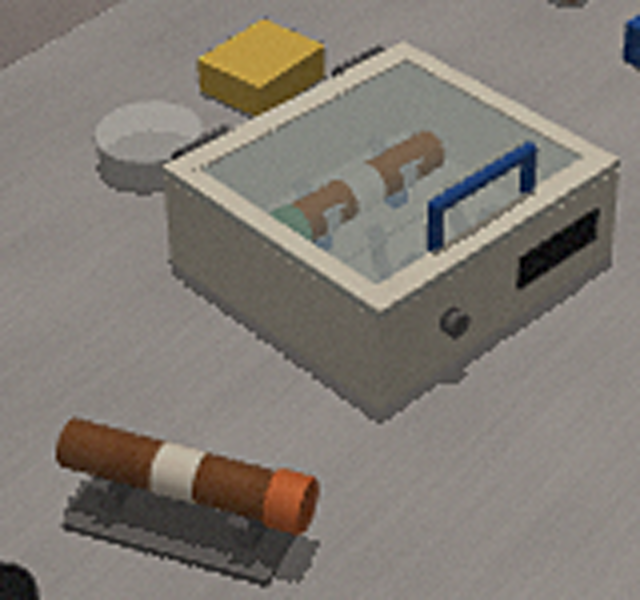

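```bash
cat > h.py <<'E'
from bench import env, grab_frame, calibration, job
import numpy as np, cv2
from scipy.spatial.transform import Rotation as R
def ray(c,uv):
    uv=np.atleast_2d(np.asarray(uv,float)); d=np.c_[uv,np.ones(len(uv))]@np.linalg.inv(c["mtx"]).T
    M=c["cam_to_world"]; return M[:3,3], d@M[:3,:3].T
def onplane(c,uv,z):
    o,d=ray(c,uv); return o+d*((z-o[2])/d[:,2])[:,None]
def proj(c,P):
    M=np.linalg.inv(c["cam_to_world"]); p=np.atleast_2d(P)@M[:3,:3].T+M[:3,3]; q=p@c["mtx"].T; return q[:,:2]/q[:,2:]
def tri(c1,u1,c2,u2):
    o1,d1=ray(c1,u1);o2,d2=ray(c2,u2);d1=d1[0];d2=d2[0]
    s=np.linalg.lstsq(np.c_[d1,-d2],o2-o1,rcond=None)[0]; a=o1+s[0]*d1;b=o2+s[1]*d2
    return (a+b)/2,np.linalg.norm(a-b)
E
python3 - <<'E'
from h import *
for n in("top","side"):
    a=cv2.imread(f"pics/{n}0.png"); hsv=cv2.cvtColor(a,cv2.COLOR_BGR2HSV); c=calibration(n)
    H,S,V=[hsv[...,i].astype(int) for i in range(3)]
    def comps(m,lab,minA=12):
        k,l,st,ce=cv2.connectedComponentsWithStats(m.astype(np.uint8))
        for i in range(1,k):
            if st[i,4]>=minA:
                ys,xs=np.where(l==i); r=cv2.minAreaRect(np.c_[xs,ys].astype(np.float32))
                print(n,lab,ce[i].round(1),st[i,4],st[i,:4],[np.round(v,1) for v in r])
    comps((H>105)&(H<130)&(S>120),"blue")
    comps((H<15)&(S>175)&(V>120),"orange")
    comps((H<15)&(S>120)&(V>40)&~((S>175)&(V>120)),"brown")
    comps((S<75)&(V>140),"white")
E
```

```text
top blue [ 38.1 134.1] 318 [ 23 126  31  17] [array([ 38. , 134.1]), array([10.3, 30.7]), np.float64(77.9)]
top blue [342.  221.2] 517 [331 197  24  46] [array([342.4, 219.4]), array([18.1, 44.1]), np.float64(9.5)]
top orange [466.3 188.2] 563 [450 175  34  27] [array([466.3, 188.2]), array([20.2, 29.4]), np.float64(71.6)]
top orange [161.6 220.2] 55 [158 217   9   8] [array([162. , 220.5]), array([7., 8.]), np.float64(90.0)]
top orange [104.7 271.1] 45 [101 267   9   8] [array([104.7, 271.1]), array([7.6, 5.8]), np.float64(26.6)]
top brown [ 5.7 74.4] 63 [ 0 72 13  6] [array([ 6. , 74.5]), array([ 5., 12.]), np.float64(90.0)]
top brown [357.8 169.1] 45 [354 164  10   9] [array([357.7, 169.1]), array([9.6, 6.3]), np.float64(35.5)]
top brown [465.6 189. ] 104 [449 174  36  30] [array([466.2, 188.2]), array([22.7, 30.9]), np.float64(70.3)]
top brown [155.5 187.9] 116 [151 180  10  17] [array([155.5, 187.6]), array([15.9,  7.8]), np.float64(78.7)]
top brown [160.4 213.3] 116 [156 205  12  21] [array([160.8, 214.8]), array([19.6, 10.2]), np.float64(78.7)]
top brown [104.4 272.2] 20 [100 
[... 9892 characters left out ...]
0.3, 370.2]), array([ 6.4, 22.2]), np.float64(33.7)]
side white [368.2 373.8] 91 [360 363  17  21] [array([368. , 374.6]), array([11.7, 23.1]), np.float64(47.5)]
side white [243.9 368.4] 20 [241 364   7  10] [array([243.3, 368.9]), array([4.9, 8.5]), np.float64(26.6)]
side white [381.3 372.2] 12 [379 369   5   7] [array([381.1, 372. ]), array([2.7, 6.8]), np.float64(14.0)]
side white [346.4 376.7] 19 [342 371  10  13] [array([346.3, 376.4]), array([ 3.6, 13.9]), np.float64(26.6)]
side white [319.6 378.6] 23 [315 373  10  11] [array([320.3, 378.8]), array([ 4.2, 12.8]), np.float64(33.7)]
side white [244.2 380.2] 21 [240 378   9   6] [array([244. , 380.5]), array([4.1, 9.2]), np.float64(71.6)]
```

```bash
python3 - <<'E'
from h import *
ct=calibration("top");cs=calibration("side")
a=cv2.imread("pics/top0.png").astype(int)
m=(a[...,0]-a[...,2]>35); m[:200]=0;m[225:]=0;m[:,:210]=0;m[:,262:]=0
ys,xs=np.where(m); w=(a[...,0]-a[...,2])[m].astype(float); print(len(xs),xs.min(),xs.max(),ys.min(),ys.max())
p=np.c_[xs,ys].astype(float); r=cv2.minAreaRect(p.astype(np.float32)); print(r)
P=onplane(ct,p,0.130); mu=P.mean(0); u=np.linalg.svd(P-mu)[2][0]; t=(P-mu)@u
print("bar mean",mu,"yaw",np.degrees(np.arctan2(u[1],u[0])),"len",t.min(),t.max(), "mid",mu+u*(t.min()+t.max())/2)
# hinge-side lid corners & side edges, by zoom reading
z=np.array([[125,55],[463,122],[400,440-28],[48,372-10]])/5+[190-.4,140-.4]
print("lid corners z.093",onplane(ct,z,0.093).round(4))
# side bar ends
zs=np.array([[435,207],[531,150]])/4+[150-.4,170-.4]
for uv,uvt in zip(zs,np.array([[158,346],[297,375]])/5+[189.6,139.6]): print("tri",tri(ct,uvt,cs,uv))
# tube
for n,c in(("top",ct),("side",cs)):
    hsv=cv2.cvtColor(cv2.imread(f"pics/{n}0.png"),cv2.COLOR_BGR2HSV);H,S,V=[hsv[...,i].astype(int) for i in range(3)]
    m=((H<15)&(S>110)&(V>40)) | ((S<90)&(V>140)); q=np.zeros_like(m)
    if n=="top": q[175:230,148:172]=1
    else: q[270:305,160:232]=1
    m&=q; k,l,st,ce=cv2.connectedComponentsWithStats(m.astype(np.uint8)); i=1+st[1:,4].argmax(); ys,xs=np.where(l==i); print(n,st[i])
    if n=="top":
        P=onplane(c,np.c_[xs,ys],0.045); mu=P.mean(0);u=np.linalg.svd(P-mu)[2][0]; t=(P-mu)@u; print("tube",mu,np.degrees(np.arctan2(u[1],u[0])),t.min(),t.max())
print("label top", onplane(ct,[157.6,200.4],0.045+.008), "cap",onplane(ct,[161.6,220.2],.05))
print("label tri",tri(ct,[157.6,200.4],cs,[195,287.8]))
E
```

```text
56 221 249 208 215
((234.90383911132812, 211.48077392578125), (28.63295555114746, 2.1572775840759277), 11.309932708740234)
bar mean [0.45478633 0.05507773 0.13      ] yaw -97.60582232692039 len -0.04890979994846159 0.0523368438571767 mid [0.45455954 0.05337929 0.13      ]
lid corners z.093 [[ 0.6838  0.1508  0.093 ]
 [ 0.651  -0.1042  0.093 ]
 [ 0.4314 -0.0722  0.093 ]
 [ 0.4488  0.1842  0.093 ]]
tri (array([0.46214187, 0.10326166, 0.12883387]), np.float64(0.003428989705822321))
tri (array([0.44793658, 0.00324219, 0.12948557]), np.float64(0.001687144525412897))
top [154 197  14  29 233]
tube [0.44474998 0.33677502 0.045     ] -160.97617261756764 -0.06016681050879308 0.04840870338768793
side [ 160  270   72   35 1516]
label top [[0.48675652 0.34968635 0.053     ]] cap [[0.41419877 0.32642231 0.05      ]]
label tri (array([0.48734575, 0.35112003, 0.04601162]), np.float64(0.0013668521256535839))
```

```bash
cat >> h.py <<'E'
def pose():
    s=env.state(); return np.array(s["eef_pos"]),R.from_rotvec(s["tcp_rot"])
def yawR(deg): return R.from_euler("z",deg,degrees=True)*R.from_euler("x",180,degrees=True)
def plan(p1,R1,n,p0=None,R0=None):
    """constant per-row tool shift (cm) and turn (deg): shift then turn"""
    if p0 is None: p0,R0=pose()
    w=(R0.inv()*R1).as_rotvec()/n; S=np.zeros((3,3)); Rk=R0
    for k in range(n): S+=Rk.as_matrix(); Rk=Rk*R.from_rotvec(w)
    v=np.linalg.solve(S,np.asarray(p1)-p0); Rk=R0;p=p0.copy();path=[]
    for k in range(n): p=p+Rk.apply(v);Rk=Rk*R.from_rotvec(w);path.append(p.round(3).tolist())
    print(n,"rows: shift cm",(v*100).round(2),"turn deg",np.degrees(w).round(2)); print(" path",path[::max(1,n//5)])
E
python3 - <<'E'
from h import *
p,r=pose();print(p,r.as_euler("xyz",degrees=True))
plan([.455,.053,.22],yawR(82.3),16)
plan([.455,.053,.22],yawR(82.3),24)
E
```

```text
[ 0.197362   -0.61879124  0.24458848] [-1.79918425e+02  7.83938872e-03  1.76976825e+01]
16 rows: shift cm [ 4.43 -1.7   0.16] turn deg [-0.   -0.   -4.04]
 path [[0.234, -0.589, 0.243], [0.332, -0.486, 0.238], [0.405, -0.364, 0.234], [0.451, -0.23, 0.229], [0.468, -0.088, 0.225], [0.455, 0.053, 0.22]]
24 rows: shift cm [ 2.96 -1.1   0.1 ] turn deg [-0.   -0.   -2.69]
 path [[0.222, -0.599, 0.244], [0.312, -0.51, 0.239], [0.383, -0.406, 0.235], [0.434, -0.29, 0.231], [0.462, -0.167, 0.227], [0.467, -0.041, 0.223]]
```

Emit:
{"api": "send_rows", "payload": {"xyz": [[2.96,-1.1,0.1],[2.96,-1.1,0.1],[2.96,-1.1,0.1],[2.96,-1.1,0.1],[2.96,-1.1,0.1],[2.96,-1.1,0.1],[2.96,-1.1,0.1],[2.96,-1.1,0.1]], "angular": [[0,0,-2.7],[0,0,-2.7],[0,0,-2.7],[0,0,-2.7],[0,0,-2.7],[0,0,-2.7],[0,0,-2.7],[0,0,-2.7]], "fingers": [6,6,6,6,6,6,6,6]}}

```text
clock: 0.82
eef_pos: [0.368, -0.4326, 0.2371]
tcp_rot: [-2.957, -1.06, 0.0]
force: [0.6, -0.5, 0.4]
finger_gap: 0.0599
```

Emit:
{"api": "send_rows", "payload": {"xyz": [[2.96,-1.1,0.1],[2.96,-1.1,0.1],[2.96,-1.1,0.1],[2.96,-1.1,0.1],[2.96,-1.1,0.1],[2.96,-1.1,0.1],[2.96,-1.1,0.1],[2.96,-1.1,0.1]], "angular": [[0,0,-2.7],[0,0,-2.7],[0,0,-2.7],[0,0,-2.7],[0,0,-2.7],[0,0,-2.7],[0,0,-2.7],[0,0,-2.7]], "fingers": [6,6,6,6,6,6,6,6]}}

```text
clock: 1.48
eef_pos: [0.4569, -0.1978, 0.2292]
tcp_rot: [2.706, 1.595, 0.0]
force: [-0.3, 0.1, -0.3]
finger_gap: 0.0601
```

Emit:
{"api": "send_rows", "payload": {"xyz": [[2.96,-1.1,0.1],[2.96,-1.1,0.1],[2.96,-1.1,0.1],[2.96,-1.1,0.1],[2.96,-1.1,0.1],[2.96,-1.1,0.1],[2.96,-1.1,0.1],[2.96,-1.1,0.1]], "angular": [[0,0,-2.7],[0,0,-2.7],[0,0,-2.7],[0,0,-2.7],[0,0,-2.7],[0,0,-2.7],[0,0,-2.7],[0,0,-2.7]], "fingers": [6,6,6,6,6,6,6,6]}}

```text
clock: 2.15
eef_pos: [0.4531, 0.0533, 0.2213]
tcp_rot: [2.36, 2.074, 0.0]
force: [1.3, 0.4, -0.7]
finger_gap: 0.0602
```

```bash
python3 - <<'E'
from h import *
p,r=pose();print(p,r.as_euler("xyz",degrees=True),env.state()["clock"],env.state()["finger_gap"])
c=calibration("wrist");print(c["cam_to_world"].tolist())
a=grab_frame("wrist");cv2.imwrite("pics/w1.png",cv2.cvtColor(a,cv2.COLOR_RGB2BGR))
print(proj(c,[[.4548,.0535,.13],[.462,.103,.13],[.448,.003,.13]]))
E
```

```text
[0.45312938 0.05326557 0.22125487] [ 1.79985764e+02 -3.08385372e-03  8.26217251e+01] 2.15 0.06021518153692513
[[0.9917973975487291, -0.12215331669175673, -0.03763627820029006, 0.46221294967253584], [-0.1278197876197002, -0.948185594876495, -0.2908714141361431, 0.1281304366474606], [-0.00015526886672785829, 0.2932961726479026, -0.9560216163882844, 0.3490075101548038], [0.0, 0.0, 0.0, 1.0]]
[[256.43009426 199.00412702]
 [257.92343999 124.94853368]
 [255.83449953 265.38128658]]
```

View pics/w1.png

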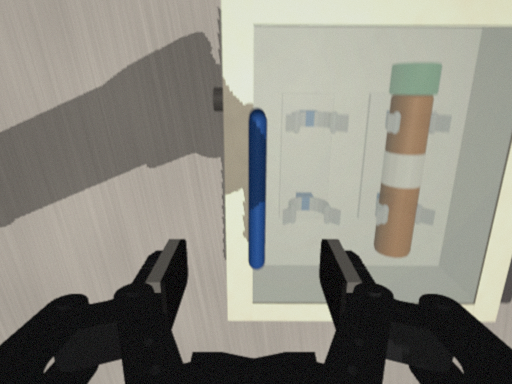

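Emit:
{"api": "send_rows", "payload": {"xyz": [[0,0.15,2.4],[0,0,2.4],[0,0,2.4],[0,0,2.2],[0,0,0],[0,0,0],[0,0,0],[0,0,0]], "angular": [[0,0,0],[0,0,0],[0,0,0],[0,0,0],[0,0,0],[0,0,0],[0,0,0],[0,0,0]], "fingers": [6,6,6,6,3,0.8,0.8,0.8], "newtons": 25}}

```text
clock: 2.87
eef_pos: [0.4559, 0.0517, 0.1286]
tcp_rot: [2.361, 2.07, 0.003]
force: [-2.6, 0.9, 1.5]
finger_gap: 0.0119
```

```bash
python3 - <<'E'
from h import *
p,r=pose();print(p,env.state()["finger_gap"],env.state()["force"])
# arc: bar x_h = -0.22cos(phi), z=.22 sin(phi), tool y≈+x_h, tool z=-z
n=24;th=np.radians(np.linspace(0,80,n+1)); ph=th+np.arctan2(45,215)
x=-22*np.cos(ph);z=22*np.sin(ph)
print(np.c_[np.diff(x),-np.diff(z)].round(2).tolist())
E
```

```text
[0.45588143 0.05169851 0.12862053] 0.011905791397128893 [-2.57799164  0.92795507  1.48771954]
[[0.3, -1.24], [0.37, -1.22], [0.44, -1.2], [0.51, -1.17], [0.58, -1.14], [0.64, -1.11], [0.71, -1.07], [0.77, -1.02], [0.83, -0.98], [0.88, -0.93], [0.93, -0.88], [0.98, -0.82], [1.03, -0.76], [1.07, -0.7], [1.11, -0.64], [1.15, -0.57], [1.18, -0.5], [1.2, -0.43], [1.23, -0.36], [1.25, -0.29], [1.26, -0.22], [1.27, -0.15], [1.28, -0.07], [1.28, 0.0]]
```

Emit:
{"api": "send_rows", "payload": {"xyz": [[0,0.3,-1.24],[0,0.37,-1.22],[0,0.44,-1.2],[0,0.51,-1.17],[0,0.58,-1.14],[0,0.64,-1.11],[0,0.71,-1.07],[0,0.77,-1.02]], "angular": [[0,0,0],[0,0,0],[0,0,0],[0,0,0],[0,0,0],[0,0,0],[0,0,0],[0,0,0]], "fingers": [0.8,0.8,0.8,0.8,0.8,0.8,0.8,0.8]}}

```text
clock: 3.53
eef_pos: [0.4963, 0.0462, 0.2201]
tcp_rot: [-2.361, -2.07, 0.003]
force: [-4.0, 1.9, -2.0]
finger_gap: 0.0108
```

Emit:
{"api": "send_rows", "payload": {"xyz": [[0,0.83,-0.98],[0,0.88,-0.93],[0,0.93,-0.88],[0,0.98,-0.82],[0,1.03,-0.76],[0,1.07,-0.7],[0,1.11,-0.64],[0,1.15,-0.57]], "angular": [[0,0,0],[0,0,0],[0,0,0],[0,0,0],[0,0,0],[0,0,0],[0,0,0],[0,0,0]], "fingers": [0.8,0.8,0.8,0.8,0.8,0.8,0.8,0.8]}}

```text
clock: 4.2
eef_pos: [0.5758, 0.0355, 0.2846]
tcp_rot: [-2.362, -2.071, 0.002]
force: [-2.1, -0.3, 2.9]
finger_gap: 0.0111
```

```bash
python3 - <<'E'
from h import *
p,r=pose();print(p,r.as_euler("xyz",degrees=True),env.state()["finger_gap"],env.state()["force"])
a=grab_frame("side");cv2.imwrite("pics/s1.png",cv2.cvtColor(a,cv2.COLOR_RGB2BGR))
E
```

```text
[0.57584205 0.03548778 0.28463421] [-1.79936349e+02  6.18046423e-02  8.24929791e+01] 0.011080581182048783 [-2.137581   -0.34883349  2.9145933 ]
```

View pics/s1.png

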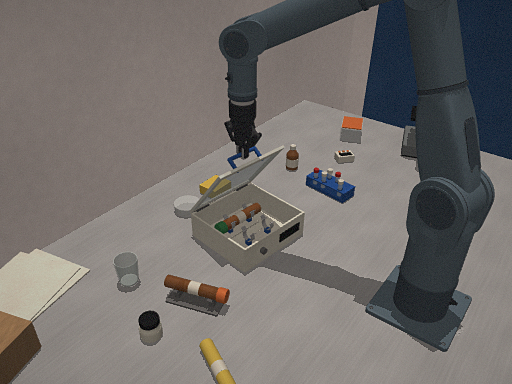

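Lid is following nicely (bar held, about 53°). Continue the arc to ~80°, then release and lift.

Emit:
{"api": "send_rows", "payload": {"xyz": [[0,1.18,-0.5],[0,1.2,-0.43],[0,1.23,-0.36],[0,1.25,-0.29],[0,1.26,-0.22],[0,1.27,-0.15],[0,1.28,-0.07],[0,1.28,0]], "angular": [[0,0,0],[0,0,0],[0,0,0],[0,0,0],[0,0,0],[0,0,0],[0,0,0],[0,0,0]], "fingers": [0.8,0.8,0.8,0.8,0.8,0.8,0.8,0.8]}}

```text
clock: 4.92
eef_pos: [0.6761, 0.0219, 0.3039]
tcp_rot: [2.362, 2.07, 0.002]
force: [0.7, 0.4, -0.9]
finger_gap: 0.0109
```

Emit:
{"api": "send_rows", "payload": {"xyz": [[0,0,0],[0,0.5,-1],[0,1,-3.5],[0,0,-4],[0,-2,-3],[0,-4,0],[0,-4,0],[0,-4,0]], "angular": [[0,0,0],[0,0,0],[0,0,0],[0,0,0],[0,0,0],[0,0,0],[0,0,0],[0,0,0]], "fingers": [4.2,4.2,4.2,4.2,6,6,6,6]}}

```text
clock: 5.58
eef_pos: [0.5494, 0.0395, 0.4181]
tcp_rot: [2.361, 2.071, 0.002]
force: [0.7, -0.1, 1.7]
finger_gap: 0.0596
```

```bash
python3 - <<'E'
from h import *
p,r=pose();print(p,r.as_euler("xyz",degrees=True),env.state()["finger_gap"],env.state()["force"])
a=grab_frame("side");cv2.imwrite("pics/s2.png",cv2.cvtColor(a,cv2.COLOR_RGB2BGR))
a=grab_frame("wrist");cv2.imwrite("pics/w2.png",cv2.cvtColor(a,cv2.COLOR_RGB2BGR))
E
```

```text
[0.54935056 0.03950022 0.41805575] [ 1.79904102e+02 -2.06984474e-02  8.24978339e+01] 0.059564042912556056 [ 0.68314632 -0.14793398  1.7093702 ]
```

View pics/s2.png

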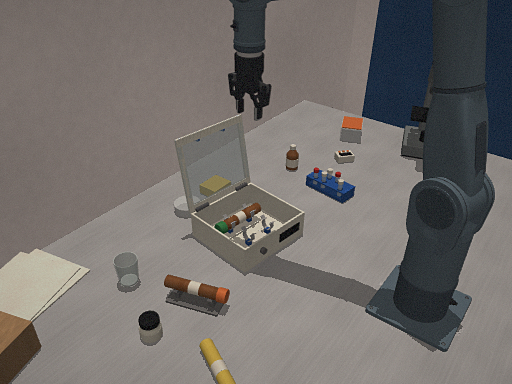

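View pics/w2.png

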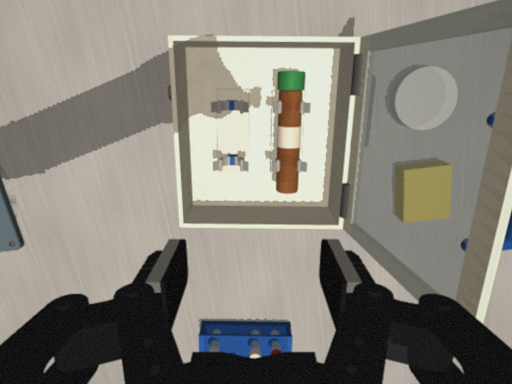

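```bash
python3 - <<'E'
from h import *
c=calibration("wrist"); a=cv2.imread("pics/w2.png")
cv2.imwrite("pics/w2z.png",cv2.resize(a[60:220,180:340],None,fx=4.5,fy=4.5,interpolation=cv2.INTER_CUBIC))
hsv=cv2.cvtColor(a,cv2.COLOR_BGR2HSV);H,S,V=[hsv[...,i].astype(int) for i in range(3)]
q=np.zeros(H.shape,bool);q[60:200,265:315]=1
def ws(m):
    ys,xs=np.where(m); return np.c_[xs,ys]
b=ws(q&((H<15)|(H>170))&(S>120)); P=onplane(c,b,.045+.012); mu=P.mean(0);u=np.linalg.svd(P-mu)[2][0];t=(P-mu)@u
print("brown",b.min(0),b.max(0),len(b),mu,np.degrees(np.arctan2(u[1],u[0])),t.min(),t.max())
g=ws(q&(H>45)&(H<90)&(S>100));print("green",g.min(0),g.max(0),g.mean(0))
# blue in clips
q[:]=0;q[90:175,205:262]=1
bl=q&(H>100)&(H<130)&(S>110);k,l,st,ce=cv2.connectedComponentsWithStats(bl.astype(np.uint8));print(st[1:],ce[1:])
M=[onplane(c,x,.01)[0] for x in ce[1:] ];print(M)
E
```

```text
brown [277  91] [301 192] 1558 [0.59293494 0.02769895 0.057     ] 82.22638111965709 -0.07494558589578451 0.07212472406712415
green [278  72] [303  89] [290.5813449   80.46854664]
[[230 101   4   9  35]
 [230 155   4  10  37]] [[231.45714286 104.88571429]
 [231.48648649 159.62162162]]
[array([0.51537325, 0.08844747, 0.01      ]), array([0.50297642, 0.00354145, 0.01      ])]
```

View pics/w2z.png

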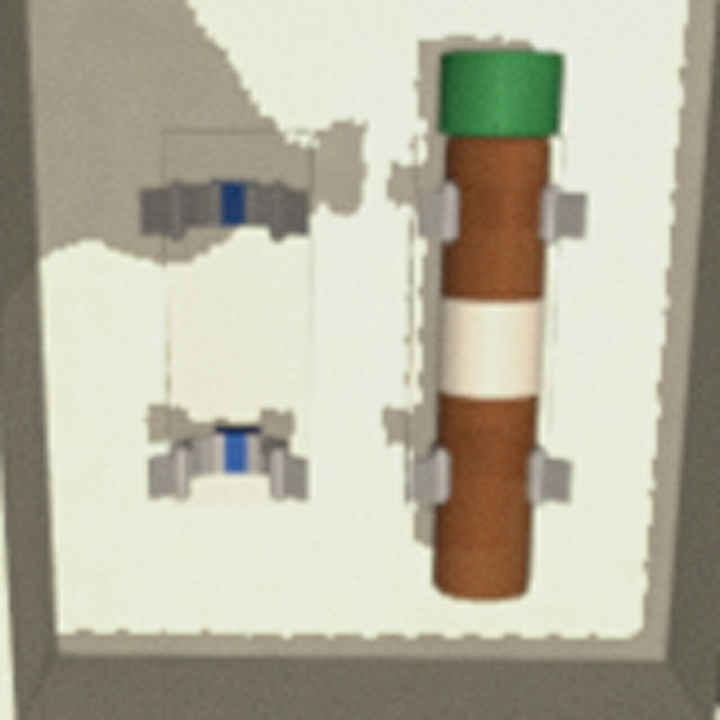

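```bash
python3 - <<'E'
from h import *
# wrist has not moved since
c=calibration("wrist")
xh=np.array([np.cos(np.radians(-7.7)),np.sin(np.radians(-7.7)),0]);yh=np.array([-xh[1],xh[0],0])
def zz(x,y): return np.array([x,y])/4.5+[180-.4,60-.4]
for z,l in((.020,[[231.46,104.89],[231.49,159.62]]),(.028,[[231.46,104.89],[231.49,159.62]])):
    P=onplane(c,l,z);print("blue",z,P.mean(0),np.linalg.norm(P[1]-P[0]))
P=np.array([onplane(c,[zz(*p) for p in q],.066) for q in ([(142,210),(308,210)],[(148,478),(308,478)])])
print("flares",P.reshape(4,3).round(4).tolist(), P.mean((0,1)),np.linalg.norm(P[0,0]-P[0,1]))
P=P.mean(1);print(np.linalg.norm(P[0]-P[1]),np.degrees(np.arctan2(*(P[0]-P[1])[[1,0]])))
# full tube: sides at mid label x 443..541, label y 300..398 at top z=.062, silhouettes at z~.045
L=onplane(c,[zz(492,349)],.060)[0];print("full label",L,"minus85",L-.085*xh)
T=onplane(c,[zz(443,349),zz(541,349)],.047);print(np.linalg.norm(T[0]-T[1]),T.mean(0),T.mean(0)-.085*xh)
# tray outer rim corners at z=.085
Q=onplane(c,[[170,38],[358,38],[181,227],[342,229]],.085);print(Q.round(4).tolist())
print("tray mid",Q.mean(0))
E
```

```text
blue 0.02 [0.51002179 0.04729689 0.02      ] 0.08419365894476909
blue 0.028 [0.51069558 0.04834081 0.028     ] 0.0829108582695909
flares [[0.4914, 0.093, 0.066], [0.5418, 0.0866, 0.066], [0.4797, 0.0097, 0.066], [0.5308, 0.0032, 0.066]] [0.51094134 0.04811831 0.066     ] 0.05080582195941025
0.08414389770263667 82.22698825020825
full label [0.59410008 0.03617631 0.06      ] minus85 [0.50986651 0.04756514 0.06      ]
0.031988894218883464 [0.59516657 0.03404221 0.047     ] [0.510933   0.04543104 0.047     ]
[[0.4564, 0.1825, 0.085], [0.6893, 0.1528, 0.085], [0.4216, -0.0717, 0.085], [0.6568, -0.1045, 0.085]]
tray mid [0.55601652 0.03976212 0.085     ]
```

```bash
python3 - <<'E'
from h import *
plan([.487,.35,.26],yawR(18),16)
E
```

```text
16 rows: shift cm [ 1.39 -1.55  0.98] turn deg [-0.    0.01  4.04]
 path [[0.531, 0.056, 0.408], [0.497, 0.109, 0.378], [0.475, 0.167, 0.349], [0.466, 0.228, 0.319], [0.47, 0.29, 0.29], [0.487, 0.35, 0.26]]
```

Emit:
{"api": "send_rows", "payload": {"xyz": [[1.39,-1.55,0.98],[1.39,-1.55,0.98],[1.39,-1.55,0.98],[1.39,-1.55,0.98],[1.39,-1.55,0.98],[1.39,-1.55,0.98],[1.39,-1.55,0.98],[1.39,-1.55,0.98]], "angular": [[0,0,4],[0,0,4],[0,0,4],[0,0,4],[0,0,4],[0,0,4],[0,0,4],[0,0,4]], "fingers": [7,7,7,7,7,7,7,7]}}

```text
clock: 6.35
eef_pos: [0.4772, 0.1868, 0.3391]
tcp_rot: [2.843, 1.335, 0.002]
force: [-0.3, -0.4, -0.4]
finger_gap: 0.0699
```

Emit:
{"api": "send_rows", "payload": {"xyz": [[1.39,-1.55,0.98],[1.39,-1.55,0.98],[1.39,-1.55,0.98],[1.39,-1.55,0.98],[1.39,-1.55,0.98],[1.39,-1.55,0.98],[1.39,-1.55,0.98],[1.39,-1.55,0.98]], "angular": [[0,0,4],[0,0,4],[0,0,4],[0,0,4],[0,0,4],[0,0,4],[0,0,4],[0,0,4]], "fingers": [7,7,7,7,7,7,7,7]}}

```text
clock: 7.02
eef_pos: [0.4932, 0.3509, 0.2607]
tcp_rot: [-3.101, -0.5, -0.001]
force: [0.8, 0.3, -0.0]
finger_gap: 0.07
```

```bash
python3 - <<'E'
from h import *
p,r=pose();print(p,r.as_euler("xyz",degrees=True),env.state()["joint_pos"])
c=calibration("wrist")
a=cv2.cvtColor(grab_frame("wrist"),cv2.COLOR_RGB2BGR);cv2.imwrite("pics/w3.png",a)
hsv=cv2.cvtColor(a,cv2.COLOR_BGR2HSV);H,S,V=[hsv[...,i].astype(int) for i in range(3)]
m=((H<18)|(H>172))&(S>120)&(V>40)
k,l,st,ce=cv2.connectedComponentsWithStats(m.astype(np.uint8))
for i in range(1,k):
    if st[i,4]>150: print(st[i],ce[i],onplane(c,ce[i],.057))
a=cv2.cvtColor(grab_frame("top"),cv2.COLOR_RGB2BGR);cv2.imwrite("pics/t3.png",a)
E
```

```text
[0.49319994 0.35090468 0.26065731] [-1.79977903e+02 -5.37826334e-02  1.83297968e+01] [-0.36268356  0.48463361 -0.45526369  1.6269891   0.23404965  1.08337342
 -2.13334109]
[ 236   81   34   73 2368] [251.90920608 116.61486486] [[0.53507163 0.36695925 0.057     ]]
[ 234  183   35   69 2073] [251.31741438 217.59093102] [[0.4359278  0.33481902 0.057     ]]
```

View pics/w3.png

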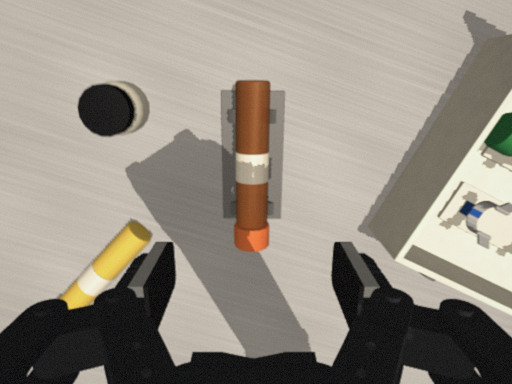

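View pics/t3.png

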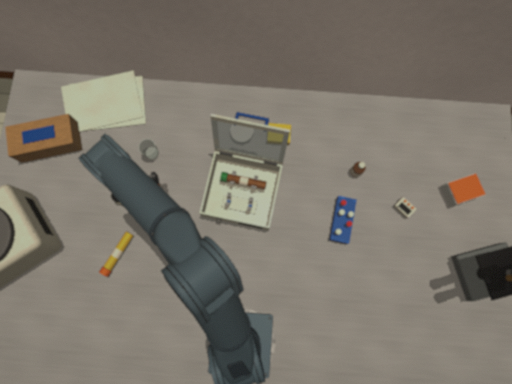

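```bash
python3 - <<'E'
from h import *
c=calibration("wrist"); p,r=pose()
a=cv2.imread("pics/w3.png");hsv=cv2.cvtColor(a,cv2.COLOR_BGR2HSV);H,S,V=[hsv[...,i].astype(int) for i in range(3)]
m=((H<18)|(H>172))&(S>120)&(V>40)
for row in (100,130,168,200): xs=np.where(m[row,230:275])[0]+230; print(row,xs.min() if len(xs) else None,xs.max() if len(xs) else None)
col=np.where(~m[145:195,252])[0]+145;print(col.min(),col.max())
uv=[252.2,(col.min()+col.max())/2]
P=onplane(c,uv,.062)[0];print(P)
e=onplane(c,[[252.5,81.5],[251.5,250]],.05);print(e,np.linalg.norm(e[0]-e[1]),np.degrees(np.arctan2(*(e[0]-e[1])[[1,0]])))
plan([P[0],P[1],.12],yawR(18),6)
E
```

```text
100 236 268
130 236 268
168 None None
200 237 266
154 184
[0.48606045 0.35280436 0.062     ]
[[0.56423191 0.37885216 0.05      ]
 [0.39591985 0.32335962 0.05      ]] 0.17722406798239096 18.24740456666885
6 rows: shift cm [-0.1  -0.03  2.32] turn deg [-0.02  0.01  0.1 ]
 path [[0.491, 0.353, 0.236], [0.49, 0.353, 0.213], [0.489, 0.353, 0.19], [0.488, 0.353, 0.166], [0.487, 0.353, 0.143], [0.486, 0.353, 0.12]]
```

Emit:
{"api": "send_rows", "payload": {"xyz": [[-0.3,-0.14,2.8],[-0.28,-0.14,2.8],[0,0,2.8],[0,0,2.8],[0,0,2.8],[0,0,2.8],[0,0,2.8],[0,0,2.2]], "angular": [[0,0,0.1],[0,0,0],[0,0,0],[0,0,0],[0,0,0],[0,0,0],[0,0,0],[0,0,0]], "fingers": [7,7,7,7,7,7,7,7]}}

```text
clock: 7.78
eef_pos: [0.487, 0.3493, 0.0413]
tcp_rot: [3.101, 0.502, -0.0]
force: [-0.1, -0.5, 0.8]
finger_gap: 0.0699
```

Emit:
{"api": "send_rows", "payload": {"xyz": [[0,0,0],[0,0,0],[0,0,0],[0,0,0],[0,0,0],[0,0,0]], "angular": [[0,0,0],[0,0,0],[0,0,0],[0,0,0],[0,0,0],[0,0,0]], "fingers": [7,5,3,2.5,2.5,2.5], "newtons": 50}}

```text
clock: 8.28
eef_pos: [0.4885, 0.3505, 0.0446]
tcp_rot: [-3.101, -0.501, -0.005]
force: [-0.4, -3.1, 6.0]
finger_gap: 0.0324
```

```bash
python3 - <<'E'
from h import *
p,r=pose();print(p,r.as_euler("xyz",degrees=True),env.state()["force"],env.state()["finger_gap"])
a=cv2.cvtColor(grab_frame("wrist"),cv2.COLOR_RGB2BGR);cv2.imwrite("pics/w4.png",a)
E
```

```text
[0.48848456 0.3504953  0.04464672] [ 1.79987373e+02 -1.74541192e-01  1.83554311e+01] [-0.43551864 -3.09857192  5.99279861] 0.032442946167699965
```

View pics/w4.png

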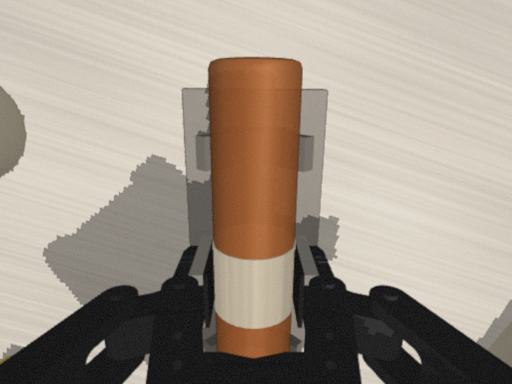

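Emit:
{"api": "send_rows", "payload": {"xyz": [[0,0,0],[0,0,-0.5],[0,0,-1],[0,0,-2],[0,0,-3],[0,0,-3],[0,0,-3],[0,0,-2.5]], "angular": [[0,0,0],[0,0,0],[0,0,0],[0,0,0],[0,0,0],[0,0,0],[0,0,0],[0,0,0]], "fingers": [2.5,2.5,2.5,2.5,2.5,2.5,2.5,2.5], "newtons": 70}}

```text
clock: 9.0
eef_pos: [0.4872, 0.351, 0.1958]
tcp_rot: [-3.1, -0.503, -0.004]
force: [0.6, 0.5, -1.5]
finger_gap: 0.0319
```

```bash
python3 - <<'E'
from h import *
p,r=pose();print(p,r.as_euler("xyz",degrees=True),env.state()["force"],env.state()["finger_gap"])
a=cv2.cvtColor(grab_frame("side"),cv2.COLOR_RGB2BGR);cv2.imwrite("pics/s5.png",a)
a=cv2.cvtColor(grab_frame("wrist"),cv2.COLOR_RGB2BGR);cv2.imwrite("pics/w5.png",a)
plan([.511,.0475,.2],yawR(82.2),20)
E
```

```text
[0.48715811 0.35104863 0.19579748] [-1.79935734e+02 -1.47703048e-01  1.84240651e+01] [ 0.56391779  0.48508091 -1.47969337] 0.03190621629918101
20 rows: shift cm [-1.13  1.15 -0.02] turn deg [ 0.01 -0.03 -3.19]
 path [[0.482, 0.338, 0.198], [0.462, 0.277, 0.198], [0.456, 0.213, 0.199], [0.464, 0.149, 0.199], [0.486, 0.089, 0.2]]
```

View pics/s5.png

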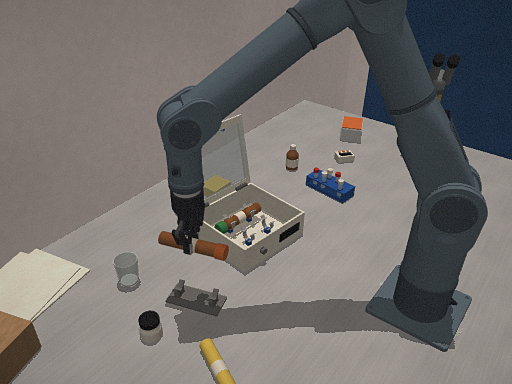

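View pics/w5.png

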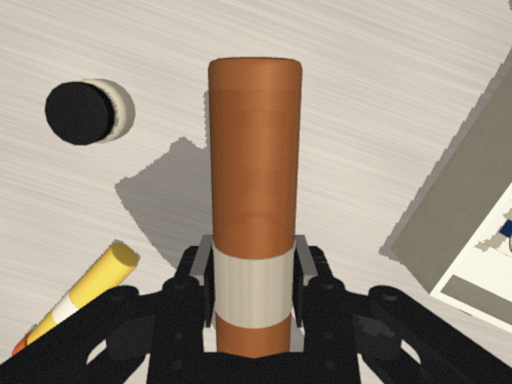

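```bash
python3 - <<'E'
from h import *
c=calibration("wrist"); p,r=pose()
z=p[2]+.0174
for uv in ([254,249.5],[254,325.5],[255,59.5]):
    P=onplane(c,uv,z)[0]; print(uv,(r.inv().apply(P-p)*1000).round(1))
# axis dir in tool frame: edges
for row in (90,200,290):
    a=cv2.imread("pics/w5.png").astype(int); 
E
```

```text
[254, 249.5] [ 17.4  -0.5 -17.2]
[254, 325.5] [-15.2  -0.5 -17.5]
[255, 59.5] [ 81.7  -0.3 -16.7]
```

Emit:
{"api": "send_rows", "payload": {"xyz": [[-1.13,1.15,0],[-1.13,1.15,0],[-1.13,1.15,0],[-1.13,1.15,0],[-1.13,1.15,0],[-1.13,1.15,0],[-1.13,1.15,0],[-1.13,1.15,0]], "angular": [[0,0,-3.2],[0,0,-3.2],[0,0,-3.2],[0,0,-3.2],[0,0,-3.2],[0,0,-3.2],[0,0,-3.2],[0,0,-3.2]], "fingers": [2.5,2.5,2.5,2.5,2.5,2.5,2.5,2.5]}}

```text
clock: 9.77
eef_pos: [0.4532, 0.2259, 0.1921]
tcp_rot: [2.911, 1.182, -0.001]
force: [-0.2, -0.0, -0.9]
finger_gap: 0.0322
```

Emit:
{"api": "send_rows", "payload": {"xyz": [[-1.13,1.15,0],[-1.13,1.15,0],[-1.13,1.15,0],[-1.13,1.15,0],[-1.13,1.15,0],[-1.13,1.15,0],[-1.13,1.15,0],[-1.13,1.15,0]], "angular": [[0,0,-3.2],[0,0,-3.2],[0,0,-3.2],[0,0,-3.2],[0,0,-3.2],[0,0,-3.2],[0,0,-3.2],[0,0,-3.2]], "fingers": [2.5,2.5,2.5,2.5,2.5,2.5,2.5,2.5]}}

```text
clock: 10.43
eef_pos: [0.4773, 0.1002, 0.1921]
tcp_rot: [2.577, 1.797, -0.001]
force: [0.5, -0.2, -1.4]
finger_gap: 0.0322
```

Emit:
{"api": "send_rows", "payload": {"xyz": [[-1.13,1.15,0],[-1.13,1.15,0],[-1.13,1.15,0],[-1.13,1.15,0],[0,0,0],[0,0,0]], "angular": [[0,0,-3.2],[0,0,-3.2],[0,0,-3.2],[0,0,-3.2],[0,0,0],[0,0,0]], "fingers": [2.5,2.5,2.5,2.5,2.5,2.5]}}

```text
clock: 10.93
eef_pos: [0.5096, 0.0448, 0.192]
tcp_rot: [-2.366, -2.066, 0.001]
force: [-0.3, 0.5, -0.9]
finger_gap: 0.032
```

```bash
python3 - <<'E'
from h import *
p,r=pose();print(p,r.as_euler("xyz",degrees=True),env.state()["force"],env.state()["finger_gap"])
c=calibration("wrist")
a=cv2.cvtColor(grab_frame("wrist"),cv2.COLOR_RGB2BGR);cv2.imwrite("pics/w6.png",a)
S=np.array([.5107,.0475,.045]);yh=np.array([np.cos(np.radians(82.2)),np.sin(np.radians(82.2)),0]);xh=np.array([yh[1],-yh[0],0])
print(proj(c,[S+.042*yh+d*xh+[0,0,.021] for d in(-.0255,0,.0255)]))
plan(S+[0,0,.05],yawR(82.2),4)
E
```

```text
[0.50957375 0.04476656 0.19195647] [-1.79958141e+02 -3.60276019e-03  8.22414154e+01] [-0.32483931  0.53341478 -0.89820978] 0.032030130942410445
[[220.79920359 127.13554141]
 [255.15840299 127.18756159]
 [289.52150576 127.23958768]]
4 rows: shift cm [0.05 0.03 2.43] turn deg [-0.01 -0.    0.03]
 path [[0.51, 0.046, 0.168], [0.51, 0.047, 0.144], [0.51, 0.047, 0.119], [0.511, 0.047, 0.095]]
```

View pics/w6.png

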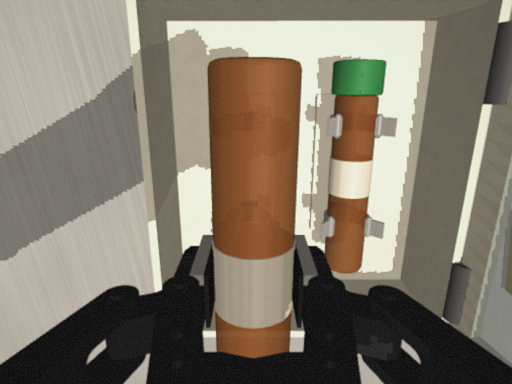

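```bash
python3 - <<'E'
from h import *
c=calibration("wrist");p,r=pose()
xh=r.apply([0,1,0]);print(xh)
a=cv2.imread("pics/w6.png");cv2.imwrite("pics/w6z.png",cv2.resize(a[50:280,300:420],None,fx=2.6,fy=2.6,interpolation=cv2.INTER_CUBIC))
for L,Rr in(([327,126],[396.5,127]),([321,226],[384.5,230])):
    P=onplane(c,[L,Rr],.066);print(P.mean(0),np.linalg.norm(P[0]-P[1]),P.mean(0)-.085*xh)
hsv=cv2.cvtColor(a,cv2.COLOR_BGR2HSV);H,S,V=[hsv[...,i].astype(int) for i in range(3)]
m=((H<18)|(H>172))&(S>120)&(V>40)
for row in(110,150,210,250):
    xs=np.where(m[row,310:400])[0]+310
    P=onplane(c,[[xs.min()-.5,row],[xs.max()+.5,row]],.048);print(row,xs.min(),xs.max(),P.mean(0)-.085*xh)
for row in(100,150,200,290):
    xs=np.where(m[row,200:310])[0]+200
    if len(xs): P=onplane(c,[[xs.min()-.5,row],[xs.max()+.5,row]],p[2]+.004);print(row,xs.min(),xs.max(),(r.inv().apply(P.mean(0)-p)*1000).round(1))
E
```

```text
[ 9.91048438e-01 -1.33500743e-01 -7.37971756e-04]
[0.59437696 0.08013052 0.066     ] 0.05160128951362395 [0.51013784 0.09147808 0.06606273]
[ 0.58391351 -0.00088179  0.066     ] 0.051982556580703096 [0.49967439 0.01046578 0.06606273]
110 335 376 [0.51114603 0.10211502 0.04806273]
150 332 372 [0.50690241 0.0707253  0.04806273]
210 328 365 [0.49973796 0.0193256  0.04806273]
250 326 361 [ 0.49509093 -0.01830134  0.04806273]
100 209 299 [70.  -0.3 -4. ]
150 211 296 [52.2 -0.5 -4. ]
200 213 294 [32.6 -0.5 -4. ]
```

View pics/w6z.png

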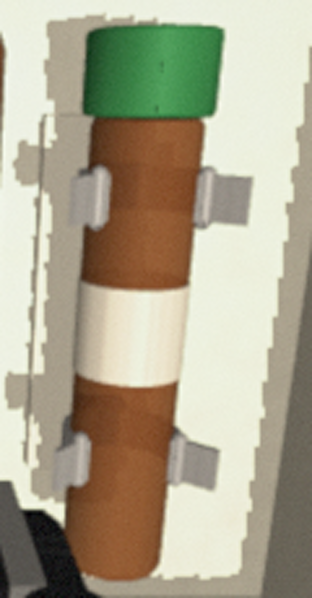

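```bash
python3 - <<'E'
from h import *
c=calibration("top");cs=calibration("side")
a=cv2.imread("pics/t3.png");cv2.imwrite("pics/t3z.png",cv2.resize(a[150:230,195:285],None,fx=8,fy=7.5,interpolation=cv2.INTER_CUBIC))
hsv=cv2.cvtColor(a,cv2.COLOR_BGR2HSV);H,S,V=[hsv[...,i].astype(int) for i in range(3)]
m=((H<18)|(H>172))&(S>120)&(V>40);m[:165]=0;m[195:]=0;m[:,:222]=0;m[:,272:]=0
ys,xs=np.where(m);P=onplane(c,np.c_[xs,ys],.052);mu=P.mean(0);u=np.linalg.svd(P-mu)[2][0];print("full tube top",len(xs),mu,u, "at y=.036 x=",mu[0]+u[0]/u[1]*(.036-mu[1]))
s=cv2.imread("pics/s2.png");cv2.imwrite("pics/s2z.png",cv2.resize(s[180:270,190:310],None,fx=6,fy=6,interpolation=cv2.INTER_CUBIC))
c=calibration("wrist");w=cv2.imread("pics/w6.png")
S=np.array([.5107,.0475,.045]);yh=np.array([np.cos(np.radians(82.2)),np.sin(np.radians(82.2)),0]);xh=np.array([yh[1],-yh[0],0])
for q in proj(c,[S+.085*xh+.042*k*yh+d*xh+[0,0,.021] for k in(1,-1) for d in(-.0255,.0255)]): cv2.circle(w,tuple(int(v) for v in q.round()),2,(0,255,0),-1)
for q in proj(c,[[.4564,.1825,.085],[.6893,.1528,.085],[.4216,-.0717,.085],[.6568,-.1045,.085]]):print(q)
cv2.imwrite("pics/w6o.png",w)
E
```

```text
full tube top 148 [0.58585897 0.02093662 0.052     ] [1.46767462e-01 9.89171023e-01 6.26592669e-29] at y=.036 x= 0.5880939915119188
[139.9201147   -5.91862695]
[521.5280981   -8.79025183]
[169.02802491 337.96276625]
[452.16184975 339.43178584]
```

View pics/t3z.png

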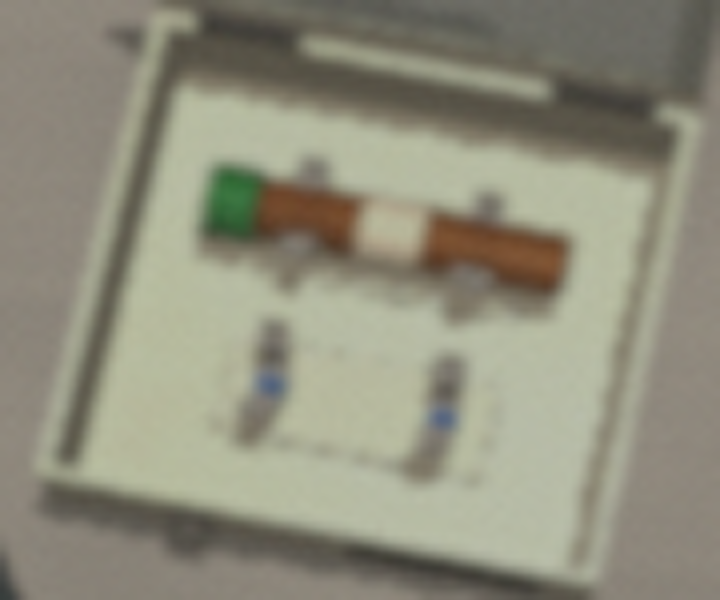

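View pics/s2z.png

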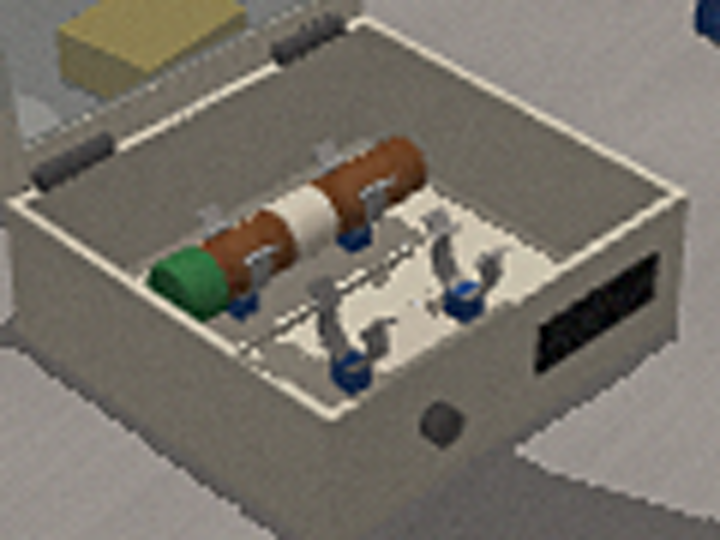

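View pics/w6o.png

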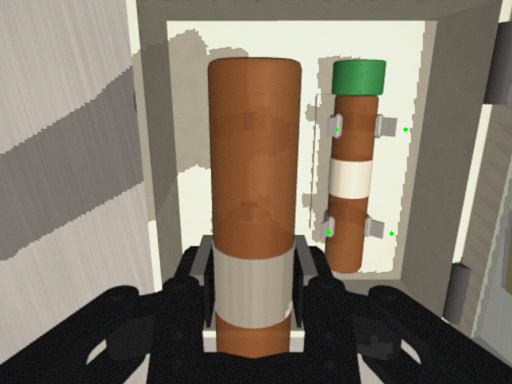

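```bash
python3 - <<'E'
from h import *
ct=calibration("top");cs=calibration("side")
T=lambda x,y:np.array([x/8+195-.44,y/7.5+150-.43])
Sd=lambda x,y:np.array([x/6+190-.42,y/6+180-.42])
yh=np.array([np.cos(np.radians(82.0)),np.sin(np.radians(82.0)),0]);xh=np.array([yh[1],-yh[0],0])
for z in(.02,.026): P=onplane(ct,[T(270,383),T(442,417)],z);print("blue",z,P.mean(0),np.linalg.norm(P[0]-P[1]),np.degrees(np.arctan2(*(P[0]-P[1])[[1,0]])))
F=[(275,325),(247,440),(449,358),(420,476)]
P=onplane(ct,[T(*f) for f in F],.066);print("flares top",P.round(4).tolist(),P.mean(0),[np.linalg.norm(P[0]-P[1]),np.linalg.norm(P[2]-P[3])])
G=[(325,285),(378,325),(438,218),(492,255)]
P=onplane(cs,[Sd(*f) for f in G],.066);print("flares side",P.round(4).tolist(),P.mean(0))
L=onplane(ct,[T(392,232)],.060)[0];print("full label top",L,L-.085*xh)
L=onplane(cs,[Sd(303,220)],.058)[0];print("full label side",L,L-.085*xh)
# fulltube clip flares top
P=onplane(ct,[T(315,165),T(288,285),T(490,203),T(459,315)],.066);print(P.mean(0),P.mean(0)-.085*xh)
# tray rim
P=onplane(ct,[T(152,10),T(702,115),T(600,588),T(38,478)],.085);print(P.round(4).tolist(),P.mean(0))
E
```

```text
blue 0.02 [0.50586815 0.04734968 0.02      ] 0.08408258473605953 82.19965651861105
blue 0.026 [0.50479524 0.04701779 0.026     ] 0.08375077627937916 82.19965651861109
flares top [[0.5325, 0.0855, 0.066], [0.4739, 0.0933, 0.066], [0.5219, 0.0035, 0.066], [0.462, 0.0122, 0.066]] [0.49760263 0.04860678 0.066     ] [np.float64(0.05907898778960259), np.float64(0.06052153500147771)]
flares side [[0.5304, 0.0873, 0.066], [0.4895, 0.0965, 0.066], [0.5189, 0.006, 0.066], [0.478, 0.0147, 0.066]] [0.50420935 0.05111316 0.066     ]
full label top [0.58529501 0.03533544 0.06      ] [0.50112223 0.04716515 0.06      ]
full label side [0.58041488 0.04259832 0.058     ] [0.49624209 0.05442803 0.058     ]
[0.57874493 0.03651963 0.066     ] [0.49457214 0.04834934 0.066     ]
[[0.6848, 0.1556, 0.085], [0.6498, -0.1052, 0.085], [0.4108, -0.0737, 0.085], [0.4452, 0.1845, 0.085]] [0.54766042 0.04032701 0.085     ]
```

Emit:
{"api": "send_rows", "payload": {"xyz": [[0,-2,0],[0,-2.5,0],[0,-2.5,0],[0,-1,0],[0,0,0],[0,0,0],[0,0,0]], "angular": [[0,0,0],[0,0,0],[0,0,0],[0,0,0],[0,0,0],[0,0,0],[0,0,0]], "fingers": [2.5,2.5,2.5,2.5,2.5,2.5,2.5]}}

```text
clock: 11.57
eef_pos: [0.4317, 0.0563, 0.1926]
tcp_rot: [2.363, 2.069, 0.002]
force: [-0.0, -0.4, -0.9]
finger_gap: 0.0322
```

```bash
python3 - <<'E'
from h import *
p,r=pose();print(p,r.as_euler("xyz",degrees=True),env.state()["qd"].round(3))
c=calibration("wrist")
a=cv2.cvtColor(grab_frame("wrist"),cv2.COLOR_RGB2BGR);cv2.imwrite("pics/w7.png",a)
c2=calibration("wrist");print(np.abs(c["cam_to_world"]-c2["cam_to_world"]).max())
np.save("c7.npy",c2["cam_to_world"])
cv2.imwrite("pics/w7z.png",cv2.resize(a[80:280,290:490],None,fx=3,fy=3,interpolation=cv2.INTER_CUBIC))
E
```

```text
[0.43174348 0.05626106 0.19258308] [ 1.79910665e+02 -3.54828537e-02  8.23922379e+01] [ 0.004  0.009  0.003 -0.011 -0.     0.002  0.003]
0.0003697298081921166
```

View pics/w7.png

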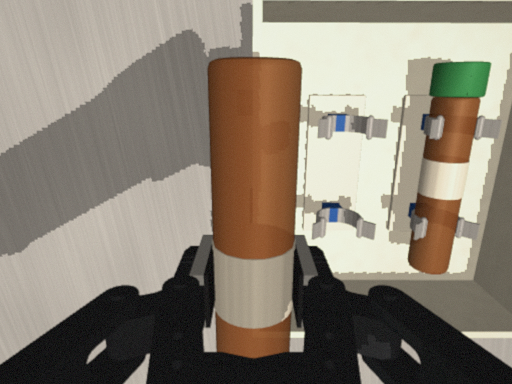

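View pics/w7z.png

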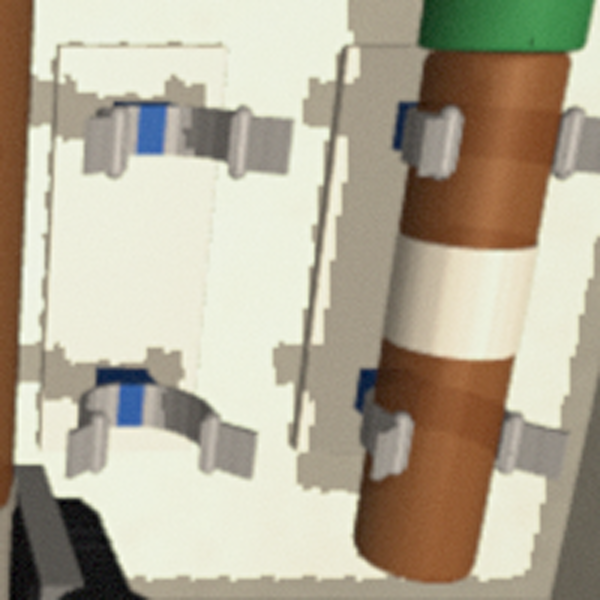

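```bash
python3 - <<'E'
from h import *
c=calibration("wrist");c["cam_to_world"]=np.load("c7.npy");p,r=pose()
Z=lambda x,y:np.array([x/3+290-.33,y/3+80-.33])
def rep(n,L,z):
    P=onplane(c,[Z(*q) for q in L],z);print(n,P[:2].mean(0).round(4),P[2:].mean(0).round(4),"mid",P.mean(0).round(4),"gaps",np.linalg.norm(P[0]-P[1]).round(4),np.linalg.norm(P[2]-P[3]).round(4),"sep",np.linalg.norm(P[:2].mean(0)-P[2:].mean(0)).round(4)); d=P[:2].mean(0)-P[2:].mean(0);print(np.degrees(np.arctan2(d[1],d[0])))
rep("flare",[(85,143),(292,146),(67,453),(255,454)],.066)
rep("lips",[(117,143),(240,143),(98,444),(209,443)],.056)
rep("lips.058",[(117,143),(240,143),(98,444),(209,443)],.058)
L=onplane(c,[Z(463,297)],.059)[0];print("full label",L,L-.085*r.apply([0,1,0]))
print("base corners",onplane(c,[Z(57,45),Z(226,46),Z(40,445)],.008).round(4).tolist())
E
```

```text
flare [0.5105 0.0905 0.066 ] [0.4991 0.0079 0.066 ] mid [0.5048 0.0492 0.066 ] gaps 0.0514 0.0512 sep 0.0834
82.1794484018238
lips [0.5107 0.0896 0.056 ] [0.4995 0.0064 0.056 ] mid [0.5051 0.048  0.056 ] gaps 0.0317 0.0313 sep 0.084
82.3508714749959
lips.058 [0.5101 0.0899 0.058 ] [0.499  0.0073 0.058 ] mid [0.5046 0.0486 0.058 ] gaps 0.0315 0.031 sep 0.0833
82.3508714749959
full label [0.58303146 0.0392659  0.059     ] [0.49878331 0.05054593 0.05889941]
base corners [[0.489, 0.1157, 0.008], [0.5387, 0.1088, 0.008], [0.4726, -0.0118, 0.008]]
```

```bash
python3 - <<'E'
from h import *
plan([.505,.048,.12],yawR(82.2),6)
E
```

```text
6 rows: shift cm [0.03 1.23 1.21] turn deg [ 0.01 -0.01  0.03]
 path [[0.444, 0.055, 0.18], [0.456, 0.053, 0.168], [0.468, 0.052, 0.156], [0.481, 0.051, 0.144], [0.493, 0.049, 0.132], [0.505, 0.048, 0.12]]
```

Emit:
{"api": "send_rows", "payload": {"xyz": [[0,1.2,0],[0,1.2,0],[0,1.3,1.5],[0,1.3,2],[0.1,1.3,2],[0.1,1.1,1.75],[0,0,0],[0,0,0]], "angular": [[0,0,0.2],[0,0,0],[0,0,0],[0,0,0],[0,0,0],[0,0,0],[0,0,0],[0,0,0]], "fingers": [2.5,2.5,2.5,2.5,2.5,2.5,2.5,2.5]}}

```text
clock: 12.28
eef_pos: [0.5042, 0.0481, 0.1189]
tcp_rot: [-2.367, -2.063, 0.002]
force: [-1.0, -0.2, -1.4]
finger_gap: 0.0317
```

```bash
python3 - <<'E'
from h import *
p,r=pose();print(p,r.as_euler("xyz",degrees=True),env.state()["force"])
plan([.505,.048,.07],yawR(82.2),4)
a=cv2.cvtColor(grab_frame("wrist"),cv2.COLOR_RGB2BGR);cv2.imwrite("pics/w8.png",a)
E
```

```text
[0.50420584 0.04806064 0.11893698] [-1.79887651e+02 -1.96755689e-02  8.21659953e+01] [-0.99892017 -0.22887845 -1.44255548]
4 rows: shift cm [0.   0.02 1.22] turn deg [-0.03 -0.   -0.01]
 path [[0.504, 0.048, 0.107], [0.505, 0.048, 0.094], [0.505, 0.048, 0.082], [0.505, 0.048, 0.07]]
```

View pics/w8.png

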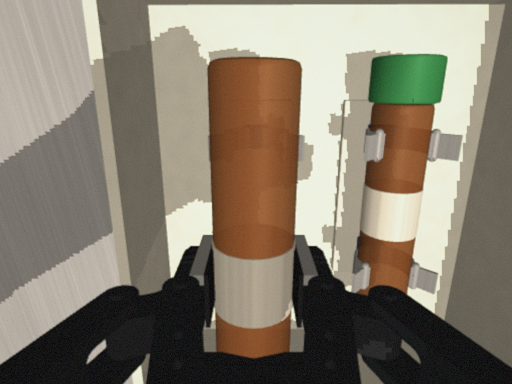

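```bash
python3 - <<'E'
from h import *
c=calibration("wrist")
S=np.array([.5049,.049,.045]);yh=np.array([np.cos(np.radians(82.2)),np.sin(np.radians(82.2)),0]);xh=np.array([yh[1],-yh[0],0])
print(proj(c,[S+.042*yh+d*xh+[0,0,.021] for d in(-.0255,0,.0255)]))
a=cv2.imread("pics/w8.png");cv2.imwrite("pics/w8z.png",cv2.resize(a[110:190,190:320],None,fx=6,fy=6,interpolation=cv2.INTER_CUBIC))
E
```

```text
[[208.25646056 147.10709494]
 [255.45185019 147.13683121]
 [302.65876886 147.16657475]]
```

View pics/w8z.png

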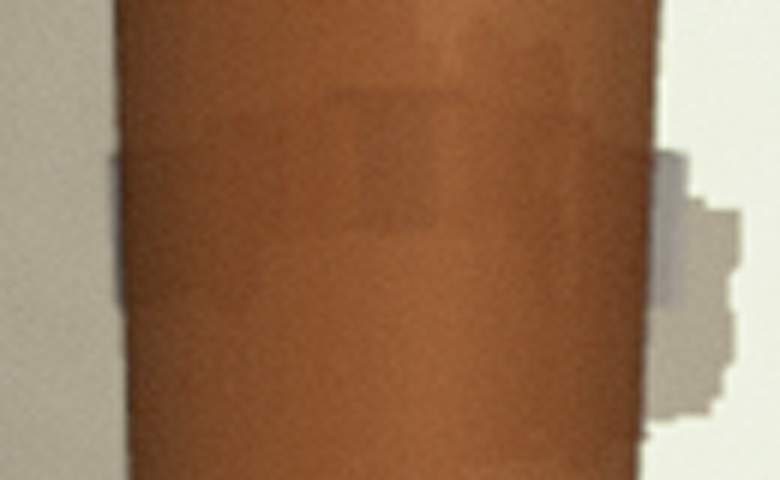

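Emit:
{"api": "send_rows", "payload": {"xyz": [[0,0.1,1.2],[0,0,1.2],[0,0,1.2],[0,0,1.2],[0,0,0],[0,0,0]], "angular": [[0,0,0],[0,0,0],[0,0,0],[0,0,0],[0,0,0],[0,0,0]], "fingers": [2.5,2.5,2.5,2.5,2.5,2.5], "newtons": 90}}

```text
clock: 12.83
eef_pos: [0.5045, 0.0478, 0.0709]
tcp_rot: [-2.366, -2.065, 0.002]
force: [0.4, 0.8, -1.4]
finger_gap: 0.0315
```

Emit:
{"api": "send_rows", "payload": {"xyz": [[0,0,0.5],[0,0,0.5],[0,0,0.4],[0,0,0.4],[0,0,0.4],[0,0,0],[0,0,0]], "angular": [[0,0,0],[0,0,0],[0,0,0],[0,0,0],[0,0,0],[0,0,0],[0,0,0]], "fingers": [2.5,2.5,2.5,2.5,2.5,2.5,2.5]}}

```text
clock: 13.42
eef_pos: [0.5057, 0.0486, 0.05]
tcp_rot: [2.367, 2.066, 0.003]
force: [1.2, 1.7, -0.6]
finger_gap: 0.0315
```

```bash
python3 - <<'E'
from h import *
p,r=pose();print(p,r.as_euler("xyz",degrees=True),env.state()["force"],env.state()["finger_gap"])
a=cv2.cvtColor(grab_frame("wrist"),cv2.COLOR_RGB2BGR);cv2.imwrite("pics/w9.png",a)
a=cv2.cvtColor(grab_frame("side"),cv2.COLOR_RGB2BGR);cv2.imwrite("pics/s9.png",cv2.resize(a[120:290,150:320],None,fx=3.5,fy=3.5,interpolation=cv2.INTER_CUBIC))
E
```

```text
[0.50573325 0.0485652  0.04998306] [ 1.79925715e+02 -7.32764404e-02  8.22383840e+01] [ 1.23607834  1.71794883 -0.58652426] 0.03153843525837197
```

View pics/w9.png

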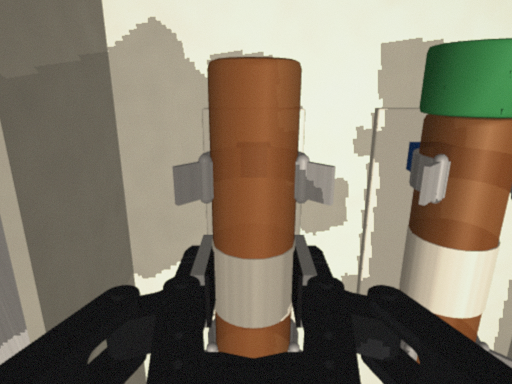

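View pics/s9.png

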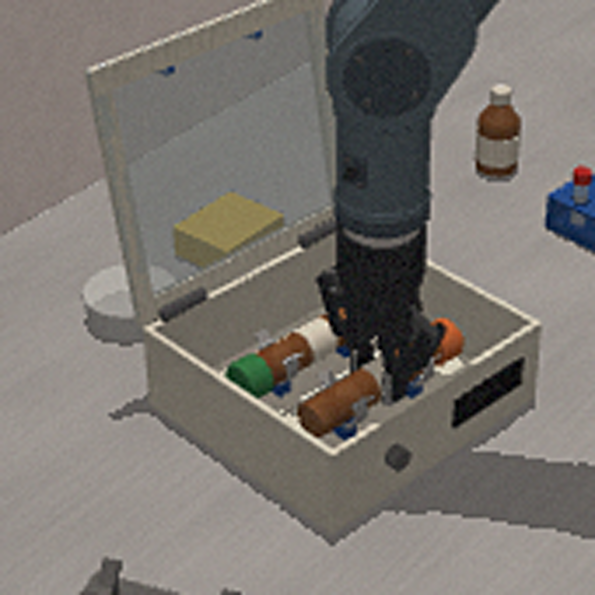

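Emit:
{"api": "send_rows", "payload": {"xyz": [[0,0,0.2],[0,0,0.2],[0,0,0.15],[0,0,0],[0,0,0],[0,0,0]], "angular": [[0,0,0],[0,0,0],[0,0,0],[0,0,0],[0,0,0],[0,0,0]], "fingers": [2.5,2.5,2.5,2.5,2.5,2.5]}}

```text
clock: 14.02
eef_pos: [0.5055, 0.0473, 0.0448]
tcp_rot: [2.367, 2.064, -0.0]
force: [-1.9, -0.5, 10.8]
finger_gap: 0.0313
```

Emit:
{"api": "send_rows", "payload": {"xyz": [[0,0,0.1],[0,0,0.05],[0,0,0],[0,0,0]], "angular": [[0,0,0],[0,0,0],[0,0,0],[0,0,0]], "fingers": [2.5,2.5,2.5,2.5]}}

```text
clock: 14.35
eef_pos: [0.5055, 0.0473, 0.0447]
tcp_rot: [2.366, 2.063, -0.001]
force: [-6.8, -1.4, 28.9]
finger_gap: 0.0311
```

```bash
python3 - <<'E'
from h import *
s=env.state();print(s["force"],s["wrist_torque"],s["eef_pos"],s["clock"])
a=cv2.cvtColor(grab_frame("wrist"),cv2.COLOR_RGB2BGR);cv2.imwrite("pics/w10.png",a)
E
```

```text
[-6.84732071 -1.40772743 28.91928912] [-0.21768163  1.54777248  0.04951587] [0.50553027 0.0473206  0.04466444] 14.35
```

View pics/w10.png

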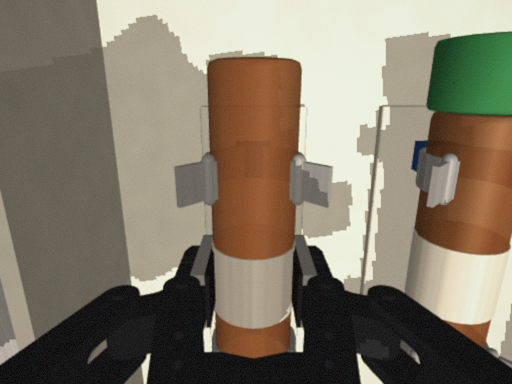

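Emit:
{"api": "send_rows", "payload": {"xyz": [[0,0,-0.15],[0,0,0],[0,0,0],[0,0,0],[0,0,0],[0,0,0]], "angular": [[0,0,0],[0,0,0],[0,0,0],[0,0,0],[0,0,0],[0,0,0]], "fingers": [2.5,3.5,5.5,5.5,5.5,5.5]}}

```text
clock: 14.9
eef_pos: [0.5048, 0.0475, 0.0438]
tcp_rot: [-2.367, -2.065, 0.001]
force: [0.1, -0.5, -0.4]
finger_gap: 0.0549
```

Emit:
{"api": "send_rows", "payload": {"xyz": [[0,0,-1],[0,0,-2],[0,0,-3.5],[0,0,-4],[0,0,-4],[0,0,-4],[0,0,0],[0,0,0]], "angular": [[0,0,0],[0,0,0],[0,0,0],[0,0,0],[0,0,0],[0,0,0],[0,0,0],[0,0,0]], "fingers": [5.5,5.5,5.5,5.5,5.5,5.5,5.5,5.5]}}

```text
clock: 15.57
eef_pos: [0.5065, 0.0479, 0.232]
tcp_rot: [2.365, 2.062, 0.006]
force: [-0.6, 0.0, -0.9]
finger_gap: 0.0552
```

Emit:
{"api": "send_rows", "payload": {"xyz": [[0,-2,-2],[0,-2,0],[0,-2,0],[0,0,0],[0,0,0]], "angular": [[0,0,0],[0,0,0],[0,0,0],[0,0,0],[0,0,0]], "fingers": [5.5,5.5,5.5,5.5,5.5]}}

```text
clock: 15.98
eef_pos: [0.4444, 0.0555, 0.2484]
tcp_rot: [-2.367, -2.065, 0.003]
force: [-0.2, 0.2, 0.3]
finger_gap: 0.0548
```

```bash
python3 - <<'E'
from h import *
s=env.state();print(s["force"],s["eef_pos"],s["clock"])
c=calibration("wrist")
a=cv2.cvtColor(grab_frame("wrist"),cv2.COLOR_RGB2BGR);cv2.imwrite("pics/w11.png",a)
a=cv2.cvtColor(grab_frame("side"),cv2.COLOR_RGB2BGR);cv2.imwrite("pics/s11.png",cv2.resize(a[120:290,150:320],None,fx=3.5,fy=3.5,interpolation=cv2.INTER_CUBIC))
cv2.imwrite("pics/t11.png",cv2.cvtColor(grab_frame("top"),cv2.COLOR_RGB2BGR));cv2.imwrite("pics/s11f.png",a)
np.save("c11.npy",c["cam_to_world"])
E
```

```text
[-0.15253914  0.2326202   0.29992466] [0.44438816 0.05552956 0.24841779] 15.9833
```

View pics/w11.png

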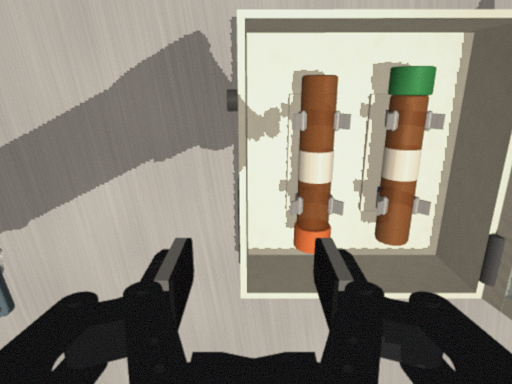

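View pics/s11.png

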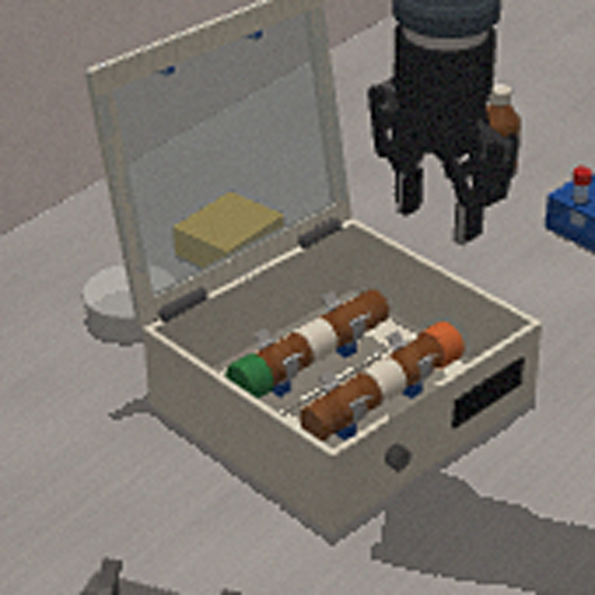

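View pics/t11.png

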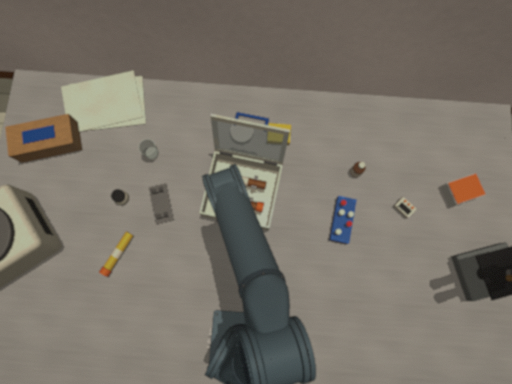

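```bash
python3 - <<'E'
from h import *
c=calibration("wrist");c["cam_to_world"]=np.load("c11.npy")
a=cv2.imread("pics/w11.png");hsv=cv2.cvtColor(a,cv2.COLOR_BGR2HSV);H,S,V=[hsv[...,i].astype(int) for i in range(3)]
m=((H<18)|(H>172))&(S>120)&(V>40)
for nm,x0,x1 in(("new",290,345),("full",370,440)):
    rows=[]
    for row in list(range(100,112))+list(range(135,144))+list(range(186,198)):
        xs=np.where(m[row,x0:x1])[0]+x0; rows.append((row,xs.min()-.5,xs.max()+.5))
    rows=np.array(rows);L=onplane(c,rows[:,[1,0]],.05);Rr=onplane(c,rows[:,[2,0]],.05);M=(L+Rr)/2
    k=np.polyfit(M[:,1],M[:,0],1);print(nm,"yaw",90-np.degrees(np.arctan(k[0])),"x at y=.0475",np.polyval(k,.0475),"width",np.linalg.norm(L-Rr,axis=1).mean(), [np.linalg.norm(L-Rr,axis=1)[s].mean().round(4) for s in(slice(0,12),slice(21,33))])
    cx=int((x0+x1)/2); col=np.where(~m[125:200,cx])[0]+125;print(" label rows",col.min(),col.max())
E
```

```text
new yaw 82.49391188029841 x at y=.0475 0.5039425097711365 width 0.031207888125365808 [np.float64(0.0309), np.float64(0.0314)]
 label rows 152 183
full yaw 82.65944292101807 x at y=.0475 0.5887395622491628 width 0.0344902236797287 [np.float64(0.035), np.float64(0.0337)]
 label rows 150 181
```

```bash
python3 - <<'E'
from h import *
print(job.finish_job())
E
```

```text
the job is handed in; nothing more can be done
None
```

I opened the lid by its blue bar and let it swing to its stop. I then pressed the orange-capped tube into the empty clips, let go and handed the job in at about 16 s of the 58 s. No verdict came back.

**Last checks**
- **Lid:** the side and top pictures show it standing wide open, with the gripper well clear of it.
- **Seating:** the tube stopped solidly under about 29 N of downward push, with its axis about 45 mm above the bench.
- **Alignment:** it lies about 84 mm from the green-capped tube, against a nominal 85 mm, and parallel to it within about 0.2°. Its label lines up with the green tube's to within about 2 mm along the clips.
- **Bystanders:** nothing on the bench looked moved in the last pictures. I judged that by eye and did not measure it.

**What disagreed**
- **Seat position:** my first wrist-camera measurement of the seat was about 6 mm off, probably because the arm was still moving. I noticed this before lowering the tube, measured again with the arm still, and used the new figure. It agreed with a later wrist view and roughly with the top camera.
- **Tube width:** in the last picture the placed tube looked narrower than the green one (31 mm against 34.5 mm). I put that down to viewing angle and shading and did not check it further.

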